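# Turn up the grilled cut-out knob of a laboratory bath with its key

## Task

Take the setting key out of its stand, reach with it through the gap in the grille on the bath's control deck, seat its blade in the slot of the sunken knob and turn the knob clockwise all the way to its stop. Work gently: the knob and grille do not stand forcing. Then put the key back in its stand, upright and fully home, let go of it, and leave everything else on the bench where it is.

Things in the scene. Friction and masses are not known exactly. Their poses are not given: they have to be found in the camera images.
- bath: Bench water bath, white over black, fixed to the bench. The origin is on the bench under the centre of its low white control deck (170 in x by 160 in y by 95 mm high), z up, x away from the robot at yaw 0. A 76 mm square well in the deck's middle is covered by a grille of 4 mm round steel bars flush with the deck's top; the sunken knob sits in the well.
- tank_top (a point): Centre of the lid of the bath's taller tank, which joins the deck on its -y side: 200 (x) by 180 (y) mm, 150 mm high. Axes as the bath's.
- window (a point): Centre of the gap in the grille, level with the grille's top (95 mm above the bench), axes as the bath's. The clear gap is 20 mm in the bath's x by 40 mm in its y. The knob below may be set anywhere up to 7 mm to either side of it along the bath's y (in x within 0.5 mm); that setting is not measured: find it by feel or by eye. It does not shift under the key.
- well (a point): Point 25 mm below the gap's centre, in the plane of the untouched knob's top. The knob is black, 28 mm along its slot and 44 mm across, on a 52 mm aluminium disc. The straight slot over its centre is 6 mm wide, 7 mm deep, open at both ends. The knob is sprung: it gives downward up to 8 mm, from about 2 N at first to 5 N fully down, then it is solid. It can be turned at any height.
- knob (a joint): Angle of the sunken knob in rad, growing clockwise seen from above; the stop is at 1.2. Seen from above, the slot points 0.6 rad minus this reading counter-clockwise from the bath's x axis: +0.6 at 0, -0.6 at the stop. It has some friction (about 0.04 N m) and stays where it is left; at the stop, twisting harder than 0.1 N m is forcing it.
- key: Setting key, about 120 g, 106 mm long. Origin: centre of the blade's tip; z runs up the shaft to the handle. Blade 12 (x) by 4 (y) mm, 13 mm long; then a 10 mm round steel shaft up to 60 mm from the tip, a round flange 28 mm wide and 6 mm thick, and a black handle 30 (x) by 14 (y) by 40 mm high (66 to 106 mm from the tip), to be gripped across its 14 mm from above.
- stand: Grey block 70 mm square and 70 mm high, fixed to the bench, with a 17 mm square upright hole right through its middle; origin under its centre, z up. The key hangs in the hole with its flange on the block's top, its tip 10 mm above the bench.
- beaker: Bystander: glass beaker, 68 mm wide and 90 mm high, on the bath's tank; origin under its centre.
- weight_small: Bystander: 18 mm steel balance weight, 24 mm high, on the deck's far corner on the tank's side; origin under its centre.
- weight_big: Bystander: 38 mm steel balance weight, 55 mm high; origin under its centre.
- reagent_jar: Bystander: amber jar, 60 mm wide, 100 mm high; origin under its centre.
- dish: Bystander: white dish, 90 mm wide, 16 mm high; origin under its centre.
- scoop: Bystander: lying steel scoop, 180 mm long along its x.
- wash_bottle: Bystander: white bottle, 66 mm wide, 170 mm high; origin under its centre.
There are look-alikes about, which are no part of the job. Leave any purple or yellow look-alike of the key alone.

How it is judged:
By the outcome, as a careful person would: the job done as asked, in the order asked, and still so for the second after the job is handed in, with the robot touching nothing.
It also fails if it takes over 67 s, if anything falls off the work surface, if the arm or the gripper's body presses on something with over 40 N, if the wrist force passes 120 N, or if a joint passes its speed limit or range.

## Robot

A 7-joint arm with a two-finger parallel gripper is mounted at the origin on the work surface. World frame = base frame: x ahead of the robot, y to its left, z up, the work surface at z = 0. Lengths are in mm, angles in rad, forces in N, time in s.
With the tool pointing down it reaches from about 400 to 875 mm from the base axis. Payload 4.4 kg.
Tool frame: the origin (TCP) lies at the very end of the fingers, on their centre line; the grasp point (between the pads) lies 19 mm behind it (ctrl.grip_point_offset is the distance from the TCP to the grasp point, in mm); z points along the fingers, y is the line along which they close (so a half turn about z gives the same grasp; the last joint's range is limited). The gripper opens to 85 mm and grips with 20 to 120 N. Pads are 22 mm wide; open, the fingers measure 114 mm over their backs; the gripper's body (76 mm by 85 mm) begins 54 mm behind the grasp point. The pads swing forward as they close: fully open they stand 13 mm farther back than shut.
Start: joints at [-1.191, 0.628, 0.038, 1.517, -0.027, 0.996, -0.02], TCP at [280.245, 586.499, 196.813] pointing down, gripper open.
Joint ranges: [-3.06, 3.06], [-0.37, 2.12], [-1.25, 1.32], [0.18, 2.47], [-1.1, 4.24], [0.23, 1.98], [-2.94, 2.94]. Speed limits (rad/s): [2.57, 2.57, 3.14, 3.14, 3.14, 3.14, 3.14].

## Interface

Orientations are given as [roll, pitch, yaw] about the fixed x, y, z axes, in that order (R = Rz(yaw) Ry(pitch) Rx(roll)).
In Python, from cell import ctrl gives the robot as it stands.
- The arm moves only by the tool jog_arm, never from a script. Its argument "increments" is one flat list of numbers, 7 for each row, row after row: the finger opening in cm, from 0 to 8.54, then the shift along the tool's x, y, z in cm, then the turn, a rotation vector about the tool's x, y, z in degrees. In form: [fingers, x, y, z, rx, ry, rz, fingers, x, y, z, rx, ry, rz, ...]. A call has 1 to 20 rows; each row is the pose to reach, as a shift and turn from the pose commanded when the call began, along the tool's axes at that moment; what a row does not reach only later rows make up. A row lasts 1/10 s, in which the tool goes at most 50 mm and 8.59 degrees, less where a joint would pass 70% of its speed; a pose out of reach is approached as far as the arm can. A call with a gripper value outside its range is refused whole. The fingers move at their own pace and stop on an object; the grip force is fixed at half the most. Time passes only in rows, so rows that repeat a pose let the fingers close. It gives the time, the measured TCP pose, the force, the opening and the grip force at its end, in the units of the state.
- ctrl.read_state(): the state, without advancing time (a new reading comes with each control period).
- ctrl.get_image(name): name is "scene" or "top" or "wrist"; returns the picture (400x640x3 uint8, red, green, blue); there is no depth.
- ctrl.camera_params(name): a dict with "fx", "fy", "cx", "cy" (pixels), "extrinsics" (4x4, takes a point from world to camera coordinates). Camera axes: x right, y down, z forward; pixel columns grow to the right and rows downward; lengths in mm; the calibration is good to about 2 mm. The wrist camera is an equidistant fisheye: a pixel r from the principal point sees the ray r / f radians off the axis. A picture is of the moment at which its call begins: read the wrist's pose just before it. camera_params takes no time and is no camera call; for the wrist camera it gives the pose at the moment of the call.
- ctrl.finish_job(): hands the job in; it is judged then, once.
The state is a dict: "clock": time; "qpos": joint angles; "qd": joint speeds; "tau": joint torques, N m; "eef_pos": TCP position; "tool_rot": TCP orientation; "force": force on the tool from outside, world axes, zero at the start; "torque": the same for the moment, N m; "width": finger opening in mm; "gripper_force": force on a finger pad.
Only numpy, scipy, OpenCV 4.12 (cv2) and the standard library are available. Lean on these libraries where they do the work, as an engineer would, in place of code of your own. Each camera call takes 0.05 s, during which the arm holds its last target. There are 200 camera calls.

## Working session

There is one attempt and no reset: what is moved stays moved. The work goes in short steps, Python scripts to look and compute and a tool call to move; the robot and the scene stay as the last step left them, time stands still between calls to the robot, and variables do not carry over. Pictures are saved under pics/ and viewed, at most 10 in all, crops included, and the job is handed in when it is done.

Besides the shell and the picture viewer there is one more tool, called after "Call:" as name(argument=value, ...) on one line, values as JSON. jog_arm: Moves the arm, as the interface text tells. Its arguments: {"type":"object","properties":{"increments":{"type":"array","items":{"type":"number"}}},"required":["increments"]}

```bash
mkdir -p pics; ls; python3 - <<'E'
from cell import ctrl
import cv2,json
s=ctrl.read_state();print({k:s[k] for k in('clock','eef_pos','tool_rot','force','width')})
for n in('scene','top','wrist'):
    p=ctrl.camera_params(n);print(n,p)
    im=ctrl.get_image(n);cv2.imwrite(f'pics/{n}0.png',im[...,::-1])
E
```

```text
pics
{'clock': 0.0, 'eef_pos': array([279.91066414, 585.87293122, 195.89576319]), 'tool_rot': array([-3.13970307e+00, -1.49247546e-06,  2.69578488e+00]), 'force': array([ 0.29030818, -0.21733399,  0.17282455]), 'width': 85.37674196242088}
scene {'fx': 501.0179907233776, 'fy': 501.0179907233776, 'cx': 319.5760610988742, 'cy': 196.06179298017184, 'extrinsics': array([[ 8.60129818e-01,  5.09877698e-01, -1.41925573e-02,
        -5.04266082e+02],
       [ 3.16243387e-01, -5.54899819e-01, -7.69464952e-01,
        -4.35092152e+01],
       [-4.00208466e-01,  6.57351447e-01, -6.38531330e-01,
         1.41858213e+03],
       [ 0.00000000e+00,  0.00000000e+00,  0.00000000e+00,
         1.00000000e+00]])}
top {'fx': 513.7397074014934, 'fy': 513.7397074014934, 'cx': 330.5550345103493, 'cy': 201.58422468050532, 'extrinsics': array([[-2.94225478e-02, -9.99558966e-01, -4.02336369e-03,
         8.57059682e+01],
       [-9.96113737e-01,  2.96549555e-02, -8.29337462e-02,
         5.50398179e+02],
       [ 8.30164823e-02,  1.56760572e-03, -9.96546941e-01,
         1.43187356e+03],
       [ 0.00000000e+00,  0.00000000e+00,  0.00000000e+00,
         1.00000000e+00]])}
wrist {'fx': 309.70691628693146, 'fy': 309.70691628693146, 'cx': 327.471413776995, 'cy': 198.82039130443263, 'extrinsics': array([[ 4.31687877e-01,  9.02022011e-01, -1.36685328e-03,
        -6.49332599e+02],
       [ 8.56427615e-01, -4.09390785e-01,  3.14532868e-01,
        -4.02514805e+01],
       [ 2.83155993e-01, -1.36950637e-01, -9.49245599e-01,
         3.79442240e+02],
       [ 0.00000000e+00,  0.00000000e+00,  0.00000000e+00,
         1.00000000e+00]])}
```

View pics/scene0.png

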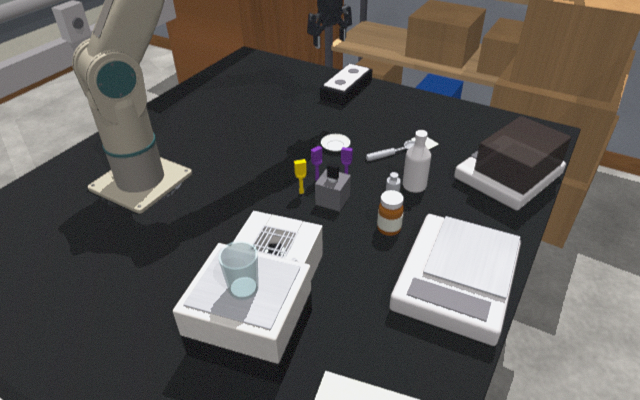

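View pics/top0.png

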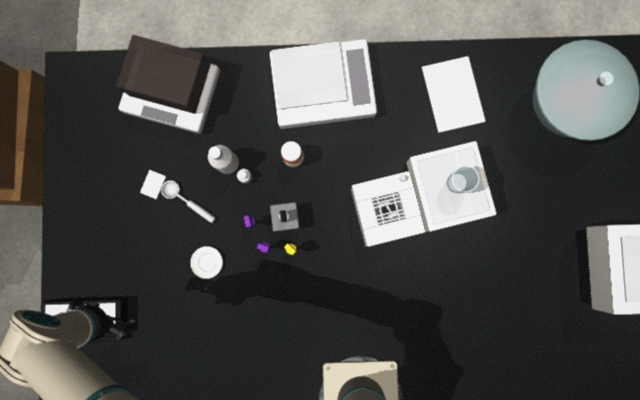

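The scene view shows the black-handled key in the grey stand at (333,180), with two purple look-alikes at (317,160) and (346,157) and a yellow one at (300,172). In the top view the same things are at: black key in stand (284,216), purple (249,222) and (263,247), yellow (290,249). The bath deck is at (388,208). I choose the black key in the stand and check it in a close crop.

```bash
python3 - <<'E'
import cv2,numpy as np
t=cv2.imread('pics/top0.png')
a=cv2.resize(t[190:260,235:335],None,fx=4,fy=4,interpolation=cv2.INTER_CUBIC)
b=cv2.resize(t[165:250,345:445],None,fx=4,fy=4,interpolation=cv2.INTER_CUBIC)
s=cv2.imread('pics/scene0.png');c=cv2.resize(s[130:210,290:390],None,fx=4,fy=4,interpolation=cv2.INTER_CUBIC)
d=cv2.resize(s[205:280,230:330],None,fx=4,fy=4,interpolation=cv2.INTER_CUBIC)
o=np.zeros((660,800,3),np.uint8)
o=np.zeros((600,800,3),np.uint8)
o[:280,:400]=a;o[:340,400:]=b[:340];o[280:600,:400]=c;o[340:600,400:]=d[:260]
cv2.imwrite('pics/crop1.png',o)
E
```

```text
(no output)
```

View pics/crop1.png

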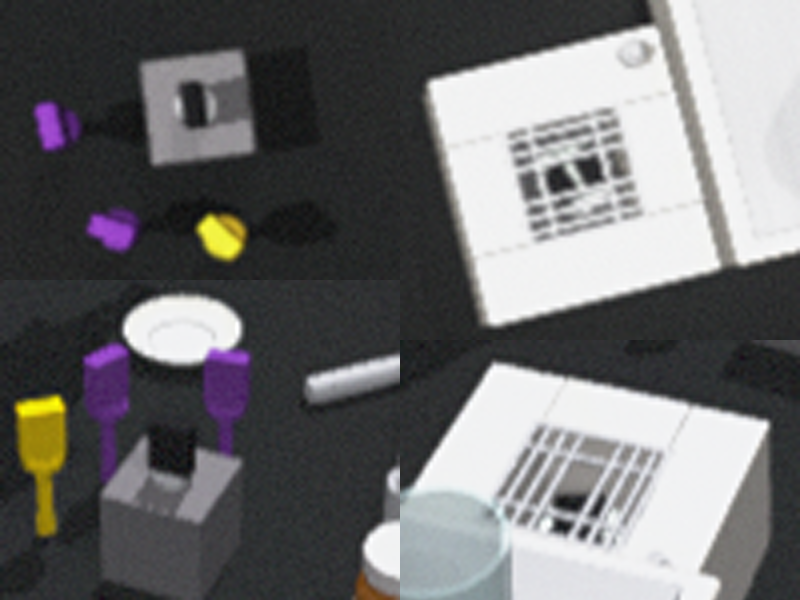

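The crop confirms it. The black handle is in the grey block at crop (195,103), its 30 mm side near vertical in the top view. The purple and yellow ones stand apart. The deck corners are at about top pixels (352,185), (367,246), (425,232), (408,171).

```bash
cat > h.py <<'E'
import numpy as np,cv2
from cell import ctrl
from scipy.spatial.transform import Rotation as R
def ray(p,uv,fish=False):
    E=np.array(p['extrinsics']);x=(uv[0]-p['cx'])/p['fx'];y=(uv[1]-p['cy'])/p['fy']
    if fish:
        r=np.hypot(x,y)+1e-12;d=np.array([x/r*np.sin(r),y/r*np.sin(r),np.cos(r)])
    else: d=np.array([x,y,1.])
    return -E[:3,:3].T@E[:3,3],E[:3,:3].T@d
def cast(p,uv,z,fish=False):
    o,d=ray(p,uv,fish);return o+d*(z-o[2])/d[2]
def proj(p,P,fish=False):
    E=np.array(p['extrinsics']);c=E[:3,:3]@np.asarray(P,float)+E[:3,3]
    if fish:
        r=np.hypot(c[0],c[1]);t=np.arctan2(r,c[2]);return np.array([p['cx']+p['fx']*t*c[0]/r,p['cy']+p['fy']*t*c[1]/r])
    return np.array([p['cx']+p['fx']*c[0]/c[2],p['cy']+p['fy']*c[1]/c[2]])
def to_tool(target,yaw,pos=None,rot=None):
    """shift in cm along tool axes and rotvec deg to reach TCP target, pointing down, tool x at yaw"""
    s=ctrl.read_state();pos=s['eef_pos'] if pos is None else pos
    Rt=R.from_euler('xyz',s['tool_rot'] if rot is None else rot);Rg=R.from_euler('xyz',[np.pi,0,yaw])
    return Rt.inv().apply(np.array(target)-pos)/10,np.degrees((Rt.inv()*Rg).as_rotvec())
E
python3 - <<'E'
from h import *
p=ctrl.camera_params('top');im=cv2.imread('pics/top0.png')
for q in[(352,185.5),(367.5,246.2),(425.5,232),(407.5,171)]:print('deck',cast(p,q,95).round(1))
hsv=cv2.cvtColor(im,cv2.COLOR_BGR2HSV)
m=np.zeros(im.shape[:2],np.uint8);m[198:236,265:305]=(hsv[198:236,265:305,2]>75).astype(np.uint8)*255
m=cv2.morphologyEx(m,cv2.MORPH_CLOSE,np.ones((9,9)))
c=max(cv2.findContours(m,0,2)[0],key=cv2.contourArea);r=cv2.minAreaRect(c)
b=cv2.boxPoints(r);print(r);B=[cast(p,q,70) for q in b];print(np.round(B,1),np.mean(B,0).round(1));e=B[1]-B[0];print(np.linalg.norm(e),np.arctan2(e[1],e[0]))
for n,z,q in [('handle',116,(283.7,215.7)),('gridc',95,(345+176/4,165+174/4))]:print(n,cast(p,q,z))
print(ctrl.read_state()['qpos'].round(3))
E
```

```text
deck [588.5  10.2  95. ]
deck [424.2 -25.9  95. ]
deck [ 457.5 -182.3   95. ]
deck [ 623.4 -141.1   95. ]
((283.923095703125, 216.38462829589844), (26.543432235717773, 26.543432235717773), 82.87498474121094)
[[544.8 237.9  70. ]
 [551.7 165.5  70. ]
 [479.3 158.2  70. ]
 [472.5 230.3  70. ]] [512.1 198.   70. ]
72.70272055646221 -1.4757199113941242
handle [511.18340023 194.23201238 116.        ]
gridc [523.38458384 -87.16653576  95.        ]
[-1.191  0.629  0.038  1.518 -0.027  0.996 -0.02 ]
```

```bash
python3 - <<'E'
from h import *
s=ctrl.read_state();p=ctrl.camera_params('wrist');E=p['extrinsics']
o=-E[:3,:3].T@E[:3,3];Rt=R.from_euler('xyz',s['tool_rot'])
print('cam in tool',Rt.inv().apply(o-s['eef_pos']).round(1),Rt.inv().apply(E[:3,:3].T).round(3) if 0 else (Rt.inv().as_matrix()@E[2,:3]).round(3))
print(to_tool([490,198,250],0.095))
E
```

```text
cam in tool [  80.7    0.2 -176. ] [-0.315  0.     0.949]
(array([-35.6774716 , -25.96292086,  -5.35121461]), array([-2.82517144e-02,  1.08611021e-01,  1.49013156e+02]))
```

Call:
jog_arm(increments=[8.5,-2,-1.5,-5,0,0,8.5,8.5,-4,-3,-5,0,0,17,8.5,-6,-4.5,-5,0,0,25.5,8.5,-8,-6,-5,0,0,34,8.5,-10,-7.5,-5,0,0,42.5,8.5,-12,-9,-5,0,0,51,8.5,-14,-10.5,-5,0,0,59.5,8.5,-16,-12,-5,0,0,68,8.5,-18,-13.5,-5,0,0,76.5,8.5,-20,-15,-5,0,0,85,8.5,-22,-16.5,-5,0,0,93.5,8.5,-25,-18,-5,0,0,102,8.5,-27,-19.5,-5,0,0,110.5,8.5,-29,-21,-5,0,0,119,8.5,-31,-22.5,-5,0,0,127.5,8.5,-33,-24,-5,0,0,136,8.5,-35.7,-26,-5,0,0,144.5,8.5,-35.7,-26,-5,0,0,149,8.5,-35.7,-26,-5,0,0,149,8.5,-35.7,-26,-5,0,0,149])

```text
clock: 2.15
eef_pos: [489.8, 198.7, 246.5]
tool_rot: [-3.141, 0.001, 0.098]
force: [-0.4, -0.5, 0.3]
width: 85.6
gripper_force: 0.0
```

```bash
python3 - <<'E'
from h import *
import pickle
p=ctrl.camera_params('wrist');im=ctrl.get_image('wrist')[...,::-1]
s=ctrl.read_state();print(s['eef_pos'],s['tool_rot'],s['qpos'],s['clock'])
pickle.dump((p,s),open('w1.pkl','wb'));cv2.imwrite('pics/w1.png',im)
E
```

```text
[489.71396231 198.94529357 246.5315452 ] [-3.14116344e+00  7.43789959e-04  9.86268362e-02] [-0.95569406  0.49468427  0.78305757  1.80382572 -0.40664066  1.01222614
 -1.48383537] 2.2
```

View pics/w1.png

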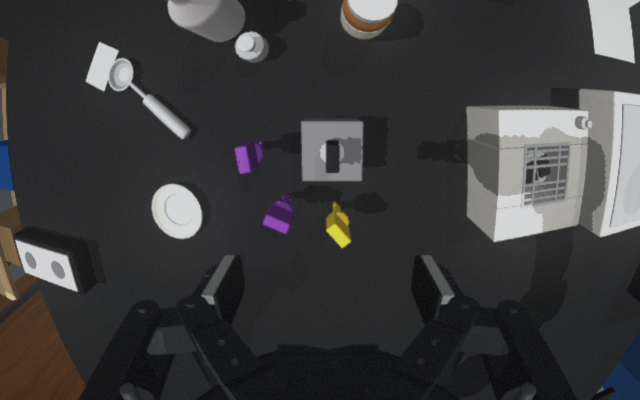

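The wrist view shows the stand at (302–362, 121–181) with the black handle at (332,155). Purple ones are at (249,157) and (280,214), yellow at (339,226), and the deck grille at (547,173).

```bash
python3 - <<'E'
from h import *
import pickle
p,s=pickle.load(open('w1.pkl','rb'));im=cv2.imread('pics/w1.png');g=cv2.cvtColor(im,6)
print(g[134:178:1,318:350:2])
# block top: corners at z=70
m=np.zeros_like(g);m[112:190,295:372]=(g[112:190,295:372]>70)*255
m=cv2.morphologyEx(m,cv2.MORPH_CLOSE,np.ones((25,25)))
r=cv2.minAreaRect(max(cv2.findContours(m,0,1)[0],key=cv2.contourArea));print(r)
B=np.array([cast(p,q,70,1) for q in cv2.boxPoints(r)]);print(B.round(1),B.mean(0))
hsv=cv2.cvtColor(im,40)
for n,lo,hi in(('pur',(130,80,40),(165,255,255)),('yel',(20,100,80),(35,255,255))):
    for c in cv2.findContours(cv2.inRange(hsv,lo,hi),0,1)[0]:
        if cv2.contourArea(c)>60: print(n,c.reshape(-1,2).mean(0),cast(p,c.reshape(-1,2).mean(0),90,1).round(0))
E
```

```text
[[142 142 142 142 141 139 141 141 140 139 141 139 139 140 140 141]
 [142 141 141 140 141 141 141 141 141 140 139 141 140 141 139 140]
 [140 142 141 141 141 140 140 141 142 139 140 140 139 139 139 128]
 [141 141 140 141 140 140 140 139 131 131 131 132 140 139 139 105]
 [143 142 140 140 139 137 135 129 100 100 101 104 135 137 135  99]
 [140 140 140 140 131 115  95  90  79  80  94  97 107 110 110  98]
 [142 141 140 139 110  72  53  52  51  53  76  96 100  96  97  97]
 [141 140 140 137  83  31  29  24  29  29  65  97  98  97  98  97]
 [143 141 140 144  65  22  24  24  24  25  57 100  98  97  97  95]
 [141 141 139 162  76  26  25  26  22  26  55 109  96  97  96  97]
 [140 140 146 181  80  31  30  26  25  28  60 128  98  95  97  97]
 [141 141 180 191  84  35  38  37  36  33  49 130 113  97  96  97]
 [141 140 195 192  87  46  44  44  44  42  45 130 128  96  95  97]
 [140 146 196 193  89  47  47  43  44  41  43 131 138  97  95  96]
 [141 162 195 193  91  47  44  46  44  46  48 133 140  99  96  98]
 [142 177 197 194  89  46  47  43  46  42  46 134 144 101  98  97]
 [143 180 196 194  88  36  4
[... 1446 characters left out ...]
 [132 133 134 131  84  60  59  59  59  60  92 138 139 140 139 137]
 [133 133 132 131 118 115 115 121 122 123 127 140 140 138 140 140]
 [133 133 132 131 132 130 132 140 140 139 138 139 140 139 138 140]
 [133 132 131 132 132 131 139 140 138 140 140 140 139 139 141 138]
 [133 132 133 132 132 132 141 140 140 141 141 139 139 140 139 138]
 [133 134 131 132 132 133 140 140 141 140 140 139 139 138 139 139]]
((332.0, 151.0), (60.0, 62.0), 90.0)
[[543.5 234.4  70. ]
 [550.5 164.5  70. ]
 [480.4 155.9  70. ]
 [473.2 228.8  70. ]] [511.91018116 195.89042241  70.        ]
pur [279.82075472 213.97169811] [437. 249.  90.]
pur [248.23958333 155.3125    ] [503. 289.  90.]
yel [338.27 224.79] [430. 181.  90.]
```

```bash
python3 - <<'E'
from h import *
import pickle
p,s=pickle.load(open('w1.pkl','rb'))
for q in[(332.4,144.7),(332.4,172.5),(332.4,158.6),(325.9,158.6),(338.9,158.6)]:print(cast(p,q,116,1).round(1))
c=cast(p,(332.4,158.6),116,1)
print(to_tool([c[0],c[1],180],0.1),to_tool([c[0],c[1],81],0.1))
E
```

```text
[526.2 197.7 116. ]
[497.8 194.8 116. ]
[512.1 196.2 116. ]
[511.5 202.7 116. ]
[512.8 189.7 116. ]
(array([2.21027159, 0.49400975, 6.65130096]), array([-0.0246215 ,  0.04259913, -0.07868563])) (array([ 2.21763511,  0.49825899, 16.55129731]), array([-0.0246215 ,  0.04259913, -0.07868563]))
```

Call:
jog_arm(increments=[4.5,1.1,0.25,2,0,0,0,4.5,2.2,0.5,5,0,0,0,4.5,2.2,0.5,8,0,0,0,4.5,2.2,0.5,10,0,0,0,4.5,2.2,0.5,12,0,0,0,4.5,2.2,0.5,13.5,0,0,0,4.5,2.2,0.5,15,0,0,0,4.5,2.2,0.5,16,0,0,0,4.5,2.2,0.5,16.4,0,0,0,4.5,2.2,0.5,16.4,0,0,0,4.5,2.2,0.5,16.4,0,0,0])

```text
clock: 3.3
eef_pos: [513.0, 195.3, 83.3]
tool_rot: [-3.141, -0.001, 0.096]
force: [0.5, -0.4, -0.8]
width: 44.7
gripper_force: 0.0
```

Call:
jog_arm(increments=[2.5,0,0,0,0,0,0,1.8,0,0,0,0,0,0,1.0,0,0,0,0,0,0,1.0,0,0,0,0,0,0,1.0,0,0,0,0,0,0,1.0,0,0,0,0,0,0])

```text
clock: 3.9
eef_pos: [512.6, 195.1, 82.8]
tool_rot: [-3.142, -0.0, 0.095]
force: [-0.2, 0.2, -0.3]
width: 9.8
gripper_force: 0.0
```

```bash
python3 - <<'E'
from h import *
im=ctrl.get_image('wrist')[...,::-1];s=ctrl.read_state();print(s['width'],s['gripper_force'],s['eef_pos'])
t=ctrl.get_image('scene')[...,::-1]
o=np.zeros((400,800,3),np.uint8);o[:,:400]=im[:,120:520];o[:,400:]=cv2.resize(t[100:220,270:390],(400,400),interpolation=2)
cv2.imwrite('pics/w2.png',o)
E
```

```text
10.21604402414278 0.0 [512.60469418 195.10753397  82.81456915]
```

View pics/w2.png

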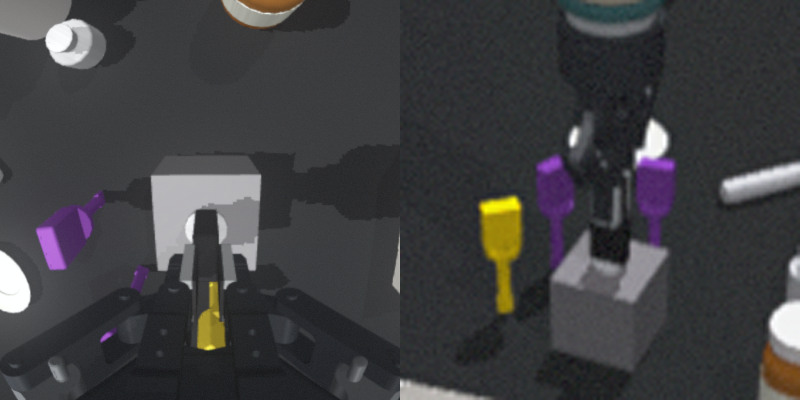

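The left half shows the black handle at (205,235) between the fingertips at (188,265) and (228,265). The scene half shows the gripper over the stand. The grip force reads 0, so I close fully and check.

Call:
jog_arm(increments=[0,0,0,0,0,0,0,0,0,0,0,0,0,0,0,0,0,0,0,0,0])

```text
clock: 4.3
eef_pos: [512.6, 195.1, 82.8]
tool_rot: [-3.142, 0.0, 0.095]
force: [0.3, -0.4, -0.2]
width: 0.2
gripper_force: 0.0
```

The fingers shut to 0.2 mm, so the handle isn't between them. Something is offset, so I look at where the tips really are relative to the reported TCP.

```bash
python3 - <<'E'
from h import *
s=ctrl.read_state();print(s['width'],s['eef_pos'])
pw=ctrl.camera_params('wrist');im=ctrl.get_image('wrist')[...,::-1].copy()
t=ctrl.get_image('scene')[...,::-1].copy();ps=ctrl.camera_params('scene')
P=s['eef_pos'];H=np.array([512,196,116.]);F=np.array([512,196,76.])
k=cv2.resize(im[180:380,220:420],(400,400),interpolation=2)
l=cv2.resize(t[130:230,280:380],(400,400),interpolation=2)
for n,X,c in(('tcp',P,(0,0,255)),('htop',H,(0,255,0)),('hbot',F,(255,255,0))):
    a=proj(pw,X,1);b=proj(ps,X);print(n,a.round(1),b.round(1))
    a=((a-[220,180])*2).astype(int);b=((b-[280,130])*4).astype(int)
    cv2.circle(k,tuple(map(int,a)),4,c,1);cv2.circle(l,tuple(map(int,b)),4,c,1)
cv2.imwrite('pics/w3.png',np.hstack([k,l]))
E
```

```text
0.17829646757237458 [512.61397373 195.09479297  82.78105801]
tcp [327.9 233.2] [333.2 175.3]
htop [326.2 260.2] [333.2 164.6]
hbot [326.4 229.6] [333.1 177.2]
```

View pics/w3.png

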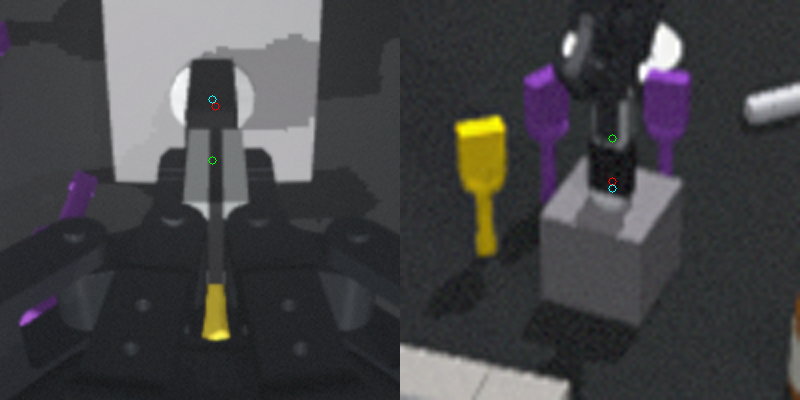

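Both cameras put the visible finger ends about 30 mm above the reported TCP. In the scene view the tip is at (333,167), where z is about 112. In the wrist view the tip is at row 244, and the open-finger spacing agrees with that. The handle is just below the tips, so I open and go down in checked steps.

Call:
jog_arm(increments=[4.5,0,0,-0.3,0,0,0,4.5,0,0,-0.3,0,0,0,4.5,0,0,-0.3,0,0,0,4.5,0,0,-0.3,0,0,0,4.5,0,0,0.5,0,0,0,4.5,0,0,1,0,0,0,4.5,0,0,1,0,0,0])

```text
clock: 5.1
eef_pos: [511.7, 194.9, 71.7]
tool_rot: [3.141, 0.002, 0.095]
force: [0.3, -0.3, -0.3]
width: 44.9
gripper_force: 0.0
```

```bash
python3 - <<'E'
from h import *
print(ctrl.grip_point_offset,[a for a in dir(ctrl) if a[0]!='_'])
s=ctrl.read_state();print(s['eef_pos'],s['force'],s['torque'])
# handle corners in scene0
ps=ctrl.camera_params('scene')
for z in(76,100,116):
    print(z,[proj(ps,[512+a*15-b*.7,196+b*7+a*1.5,z]).round(1) for a in(-1,1) for b in(-1,1)])
g=cv2.imread('pics/scene0.png',0)
print(g[160:184,326:342])
E
```

```text
18.700000000000003 ['MotionError', 'camera_params', 'finish_job', 'get_image', 'grip_point_offset', 'read_state']
[511.7229786  194.90129076  71.70149379] [ 0.33141528 -0.31628262 -0.32797943] [-0.02232949  0.02385998  0.03109818]
76 [array([326.7, 177.2]), array([328.9, 174.2]), array([337.4, 180.1]), array([339.6, 177.1])]
100 [array([326.6, 169.8]), array([328.9, 166.8]), array([337.5, 172.7]), array([339.7, 169.6])]
116 [array([326.6, 164.7]), array([328.9, 161.7]), array([337.5, 167.6]), array([339.7, 164.5])]
[[ 46  52  50  50  45  44  47  49  54  48  46  47  49  49  42  58]
 [ 46  49  51  47  47  41  45  43  44  48  48  48  47  46  46  54]
 [ 47  45  46  49  45  50  48  50  41  53  45  44  48  45  45  51]
 [ 49  46  43  46  44  43  47  48  47  45  47  43  46  51  48  44]
 [ 48  43  46  42  41  42  47  42  40  42  41  44  48  45  42  50]
 [ 44  42  39  42  44  42  45  43  46  40  42  43  43  46  49  48]
 [ 41  35  31  27  37  31  41  45  38  46  50  41  41  42  50  47]
 [ 39  26  21  22  29  33  28  33  35  38  36  32  28  37  46  51]
 [ 56  32  20  24  29  26  23  28  27  27  
[... 329 characters left out ...]
  23  20  15  55 140 148 136]
 [110  53  30  20  28  23  28  20  19  23  30  23  52 143 151 143]
 [111  53  18  26  11  28  22  31  16  30  28  11  52 144 146 148]
 [120  58  34  31  26  32  19  22  29  26  25  16  53 139 148 147]
 [133  98  87  59  46  39  35  24  18  19  21  29  71 139 149 147]
 [140 117 125 116 111  90  88  61  45  40  30  52 110 143 145 146]
 [125  98 125 148 147 135 134 119 106  80  61  72 135 148 146 145]
 [103  88 103 129 132 142 145 145 143 116  98  93 140 148 146 147]
 [ 93  89  96 107 111 131 136 136 132 115 100  96 140 146 146 147]
 [ 87  90  88  93 103 114 117 119 113 100  94 122 141 145 148 146]
 [ 90  92  91  91  93  90  94  95  86  96 118 144 150 147 144 147]]
```

Call:
jog_arm(increments=[1.0,0,0,0,0,0,0,1.0,0,0,0,0,0,0,1.0,0,0,0,0,0,0,1.0,0,0,0,0,0,0])

```text
clock: 5.5
eef_pos: [512.8, 195.2, 73.0]
tool_rot: [-3.141, -0.0, 0.095]
force: [-0.4, 1.0, 1.8]
width: 11.8
gripper_force: 59.2
```

Call:
jog_arm(increments=[3.5,0,0,0,0,0,0,3.5,0,0,0,0,0,0,3.5,0,0,0.8,0,0,0,3.5,0,0,1.6,0,0,0,3.5,0,0,2.2,0,0,0,3.5,0,0,2.5,0,0,0,3.5,0,0,2.5,0,0,0,2,0,0,2.5,0,0,0,1.6,0,0,2.5,0,0,0,1,0,0,2.5,0,0,0,1,0,0,2.5,0,0,0,1,0,0,2.5,0,0,0,1,0,0,2.5,0,0,0])

```text
clock: 6.8
eef_pos: [512.9, 195.2, 48.1]
tool_rot: [-3.141, -0.001, 0.095]
force: [-0.9, 0.2, 3.4]
width: 13.5
gripper_force: 58.7
```

The key is held: width 13.5 mm, grip 58.7 N. I lift it and carry it beside the deck to look.

Call:
jog_arm(increments=[1,0,0,-0.5,0,0,0,1,0,0,-1.5,0,0,0,1,0,0,-3,0,0,0,1,0,0,-5,0,0,0,1,0,0,-7,0,0,0,1,0,0,-9,0,0,0,1,-0.2,1.5,-10.5,0,0,0,1,-0.7,4.5,-10.7,0,0,0,1,-1.2,7.5,-10.7,0,0,0,1,-1.7,11,-10.7,0,0,0,1,-2.2,14.5,-10.7,0,0,0,1,-2.8,18,-10.7,0,0,0,1,-3.2,20.5,-10.7,0,0,0,1,-3.4,21.8,-10.7,0,0,0,1,-3.4,21.8,-10.7,0,0,0,1,-3.4,21.8,-10.7,0,0,0])

```text
clock: 8.4
eef_pos: [499.4, -24.1, 154.8]
tool_rot: [-3.14, 0.0, 0.096]
force: [0.5, 0.9, -1.8]
width: 13.3
gripper_force: 58.6
```

```bash
python3 - <<'E'
from h import *
import pickle
L=[];
for n in('wrist','scene','top'):
    s=ctrl.read_state();p=ctrl.camera_params(n);im=ctrl.get_image(n)[...,::-1];L.append((n,p,s));cv2.imwrite(f'pics/{n}4.png',im)
pickle.dump(L,open('w4.pkl','wb'));print(s['eef_pos'],s['tool_rot'],s['width'],s['force'])
im=cv2.imread('pics/wrist4.png')
p=L[0][1];c=proj(p,[523.4,-85,95],1);print(c)
x,y=int(c[0])-60,int(c[1])-55
k=cv2.resize(im[y:y+110,x:x+120],None,fx=5,fy=5,interpolation=2)
print('crop',x,y)
for i in range(0,120,20):cv2.putText(k,str(x+i),(i*5,10),0,.35,(0,0,255))
for i in range(0,110,20):cv2.putText(k,str(y+i),(0,i*5+10),0,.35,(0,0,255))
cv2.imwrite('pics/c4.png',k)
E
```

```text
[499.49111424 -23.34066448 154.58462221] [-3.14057364e+00  5.08512616e-04  9.78263779e-02] 13.19351897054515 [ 0.63609427  0.05145843 -1.00236124]
[406.06484704 180.84599941]
crop 346 125
```

View pics/c4.png

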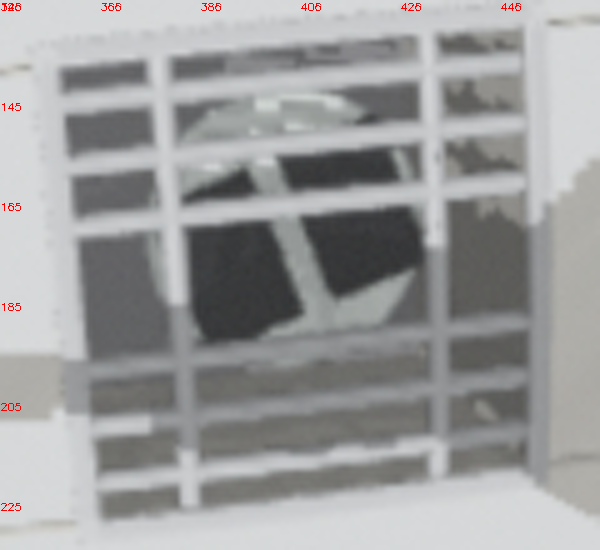

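The crop shows the grille. The gap is bounded by bars at columns about 380 and 432 and at rows about 166 and 191. The black knob is below it, and its slot runs from (399,158) to (410,188).

```bash
cat > m.py <<'E'
from h import *
import pickle
L=pickle.load(open('w4.pkl','rb'));p=L[0][1];g=cv2.imread('pics/wrist4.png',0).astype(float)
def cross(v,th):  # subpixel crossings
    return [(i+(th-v[i])/(v[i+1]-v[i]),np.sign(v[i+1]-v[i])) for i in range(len(v)-1) if (v[i]-th)*(v[i+1]-th)<0]
# slot edges per row
Lf,Rt=[],[]
for r in range(170,187):
    v=g[r,392:416];c=cross(v,100)
    up=[a for a,s in c if s>0];dn=[a for a,s in c if s<0]
    if up and dn: Lf.append((392+up[0],r));Rt.append((392+[d for d in dn if d>up[0]][0],r)) if [d for d in dn if d>up[0]] else 0
print(np.round(Lf,1).tolist());print(np.round(Rt,1).tolist())
# window bars: columns profiles (left/right bars) and row profiles
for r in (170,174,178):
    print(r,g[r,376:392].astype(int),g[r,424:440].astype(int))
for c in (388,395,415,422):
    print(c,g[160:172,c].astype(int),g[184:204,c].astype(int))
pickle.dump((Lf,Rt),open('slot.pkl','wb'))
E
python3 m.py
```

```text
[[399.7, 170.0], [400.2, 171.0], [400.6, 172.0], [401.2, 173.0], [401.6, 174.0], [402.1, 175.0], [402.2, 176.0], [402.4, 177.0], [402.7, 178.0], [403.3, 179.0], [403.6, 180.0], [404.0, 181.0], [404.4, 182.0], [404.8, 183.0], [405.2, 184.0]]
[[406.3, 170.0], [406.6, 171.0], [406.9, 172.0], [407.5, 173.0], [408.0, 174.0], [408.4, 175.0], [408.5, 176.0], [408.9, 177.0], [409.4, 178.0], [409.7, 179.0], [410.1, 180.0], [410.4, 181.0], [410.7, 182.0], [411.5, 183.0], [412.8, 184.0]]
170 [183 182 187 197 205 192 155 124 112 104  98  92  90  91  84  77] [ 61  57  58  54  58  79 121 166 202 189 178 135  99  91  94  94]
174 [147 147 169 195 208 197 169 120  70  62  62  61  62  58  57  57] [ 56  52  55  54  56  58  87 139 166 171 164 130  97  91  92  93]
178 [134 149 166 187 205 201 180 135  77  62  61  63  62  58  57  55] [ 56  53  62  74  83  78  85 111 136 146 142 119  94  90  91  91]
388 [149 111  70  58  88 150 183 196 194 171  90  64] [ 59  59  56  59  58  58  58  57  59  77 112 139 152 147 117 101 102 106
 107 106]
395 [ 72  62  59  76 121 171 192 196 175 103  67  62] [ 55  57  55  55  57  58  57  56  69 113 139 148 144 126 121 112 106 110
 109 109]
415 [ 60  77 123 172 193 196 172  99  63  58  59  58] [122 158 162 161 161 154 139 127 144 147 138 132 128 113 109 108 108 109
 117 130]
422 [ 63  95 162 192 198 181 138  75  61  59  60  58] [168 166 167 163 148 128 123 135 143 142 136 128 118 110 107 108 105 111
 131 150]
```

```bash
cat > m2.py <<'E'
from h import *
import pickle
L=pickle.load(open('w4.pkl','rb'));p=L[0][1];Lf,Rt=pickle.load(open('slot.pkl','rb'))
C=lambda q,z:cast(p,q,z,1)
a,b=C((388,167),93),C((422,163.9),93);c,d=C((388,196.1),93),C((422,192.7),93);e,f=C((380.1,170),93),C((380.9,178),93);gg,h=C((432.9,170),93),C((433.5,178),93)
ang=lambda u,v:np.arctan2((v-u)[1],(v-u)[0])
print('bars y dir',ang(a,b)+np.pi/2,ang(c,d)+np.pi/2,'sep',np.linalg.norm((c+d)/2-(a+b)/2),'ysep',np.linalg.norm((gg+h)/2-(e+f)/2))
W=C((407.3,179.8),93);print('window',W)
# side bars further: overall
for nm,E,z in(('L',Lf[1:14],70),('R',Rt[1:14],63)):
    P=np.array([C(q,z) for q in E]);l=cv2.fitLine(P[:,:2].astype(np.float32),2,0,.01,.01).ravel();print(nm,l,np.arctan2(l[1],l[0]))
    # offset from line to window centre: signed perp distance, line normal
    n=np.array([-l[1],l[0]]);print('perp of line rel window',n@(l[2:]-W[:2]))
E
python3 m2.py
```

```text
bars y dir 0.20343397279688324 0.19894499938163457 sep 24.350606342908176 ysep 44.475976491613984
window [523.90088926 -86.47550795  93.        ]
L [ 8.7239194e-01  4.8880702e-01  5.2056757e+02 -8.8481651e+01] 0.51072174
perp of line rel window -0.1207914389701994
R [ 8.6177367e-01  5.0729299e-01  5.1963702e+02 -9.6485817e+01] 0.53204066
perp of line rel window -6.463591754130421
```

```bash
python3 - <<'E'
from h import *
import pickle
L=pickle.load(open('w4.pkl','rb'));im=cv2.imread('pics/wrist4.png');sc=cv2.imread('pics/scene4.png')
p,s=L[0][1],L[0][2];ps=L[1][1];T=s['eef_pos'];Rt=R.from_euler('xyz',s['tool_rot'])
for n,o in(('tip',38),('blade top',25),('flange top',-28),('htop',-68)):
    X=T+Rt.apply([0,0,o]);print(n,X.round(1),proj(p,X,1).round(1),proj(ps,X).round(1))
k=cv2.resize(im[180:280,287:367],(480,600),interpolation=2)
c=proj(ps,T+Rt.apply([0,0,10])).astype(int);print(c)
l=cv2.resize(sc[c[1]-30:c[1]+30,c[0]-16:c[0]+16],(320,600),interpolation=2)
cv2.imwrite('pics/k4.png',np.hstack([k,l]))
E
```

```text
tip [499.4 -24.1 116.8] [327.8 211.8] [280.2 212.9]
blade top [499.4 -24.1 129.8] [327.8 218.3] [279.8 208.6]
flange top [499.4 -24.2 182.8] [328.  254.7] [278.2 190.2]
htop [499.4 -24.2 222.8] [328.1 298.8] [277.  175.5]
[279 203]
```

View pics/k4.png

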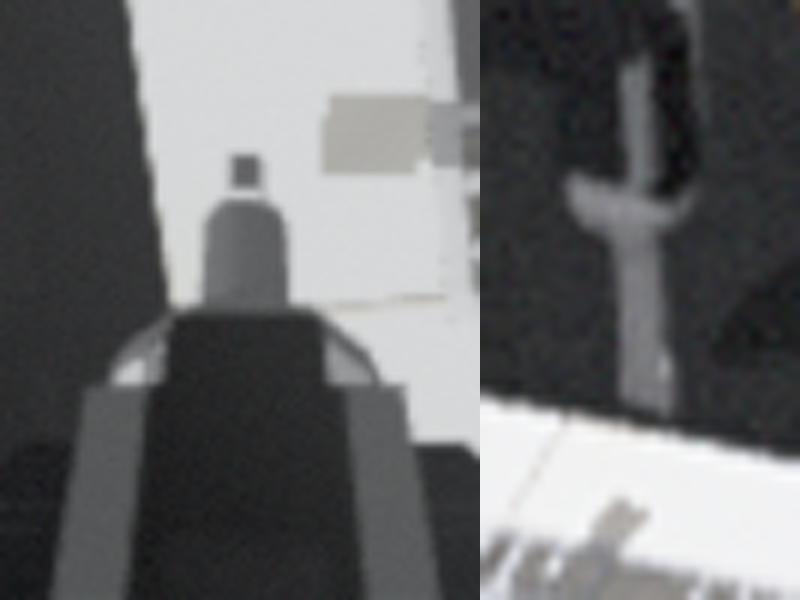

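Left half: the blade tip sits at wrist pixel (328,206–211), with the shaft at columns 321–335, so the key is upright and centred in y and about 1.3 mm towards -x in the tool. The scene half shows it hanging upright from the fingers.

```bash
python3 - <<'E'
from h import *
s=ctrl.read_state();print(s['eef_pos'],s['tool_rot'][2],s['torque'],s['force']);print(to_tool([525.7,-89.3,155],0.52))
E
```

```text
[499.54429006 -23.40144905 154.58516269] 0.09798431727756096 [-0.01115459 -0.04277563 -0.00447271] [-0.18647687 -0.04830077 -1.33752725]
(array([ 1.95833716,  6.81408529, -0.04774879]), array([-5.01011728e-02,  1.48988630e-02, -2.41797257e+01]))
```

Call:
jog_arm(increments=[1,0.4,1.6,0,0,0,-6,1,0.9,3.2,0,0,0,-12,1,1.4,4.8,0,0,0,-18,1,1.8,6.2,0,0,0,-24,1,2,6.8,0,0,0,-24.2,1,2,6.8,0,0,0,-24.2,1,2,6.8,0,0,0,-24.2,1,2,6.8,0,0,0,-24.2])

```text
clock: 9.35
eef_pos: [525.5, -89.6, 154.6]
tool_rot: [-3.141, 0.0, 0.518]
force: [0.5, 0.8, -1.4]
width: 12.9
gripper_force: 58.6
```

```bash
python3 - <<'E'
from h import *
p=ctrl.camera_params('wrist');im=ctrl.get_image('wrist')[...,::-1];s=ctrl.read_state()
print(s['eef_pos'],s['tool_rot'],s['torque'],s['force'],s['qpos'].round(2),s['clock']);print(to_tool([525.7,-89.3,155],0.52))
cv2.imwrite('pics/wrist5.png',im)
k=cv2.resize(im[160:260,267:387],(720,600),interpolation=2)
for i in range(0,120,20):cv2.putText(k,str(267+i),(i*6,10),0,.35,(0,0,255))
for i in range(0,100,20):cv2.putText(k,str(160+i),(0,i*6+10),0,.35,(0,0,255))
cv2.imwrite('pics/k5.png',k)
E
```

```text
[525.60676563 -89.75259305 154.62614244] [-3.14078843e+00  2.95519497e-04  5.18246126e-01] [-0.02639904  0.02729828 -0.01467826] [ 0.1733244  -0.07367548 -1.8982155 ] [-0.23  0.57  0.53  1.9  -0.4   0.78 -0.54] 9.4
(array([ 0.03050765, -0.0347279 , -0.03736686]), array([-0.04609351,  0.01689161, -0.10049637]))
```

View pics/k5.png

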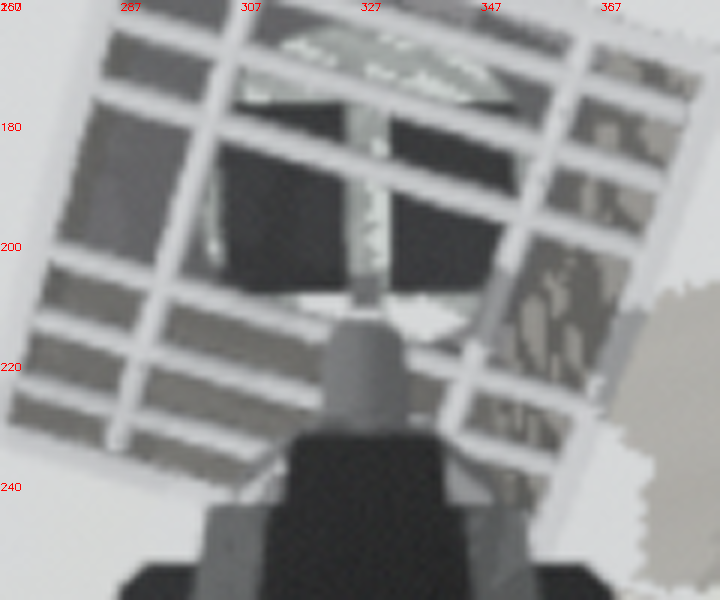

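The slot now stands vertical in the view at columns 324.5–331.7, centre 328.2. The blade is at column 328, directly in line with it, and the gap is clear around the shaft. I go down.

Call:
jog_arm(increments=[1,0,0,1,0,0,0,1,0,0,2,0,0,0,1,0,0,3,0,0,0,1,0,0,3.8,0,0,0,1,0,0,4.2,0,0,0,1,0,0,4.2,0,0,0,1,0,0,4.2,0,0,0])

```text
clock: 10.1
eef_pos: [526.0, -91.1, 112.8]
tool_rot: [3.141, -0.0, 0.517]
force: [0.3, -0.1, -0.8]
width: 13.5
gripper_force: 58.6
```

Call:
jog_arm(increments=[1,0,0,0.3,0,0,0,1,0,0,0.6,0,0,0,1,0,0,0.9,0,0,0,1,0,0,0.9,0,0,0,1,0,0,0.9,0,0,0])

```text
clock: 10.6
eef_pos: [525.7, -90.9, 103.6]
tool_rot: [-3.141, 0.0, 0.518]
force: [-0.5, -0.1, -2.3]
width: 13.3
gripper_force: 58.5
```

Call:
jog_arm(increments=[1,0,0,0.2,0,0,0,1,0,0,0.4,0,0,0,1,0,0,0.4,0,0,0,1,0,0,0.4,0,0,0])

```text
clock: 11.0
eef_pos: [525.9, -90.9, 99.8]
tool_rot: [-3.141, -0.0, 0.518]
force: [-0.4, -0.4, 0.3]
width: 13.4
gripper_force: 58.9
```

```bash
python3 - <<'E'
from h import *
f=[]
for i in range(4):
    ctrl.get_image('wrist');s=ctrl.read_state();f.append(np.r_[s['eef_pos'],s['force'],s['torque']*10,s['tool_rot'][2]])
print(np.mean(f,0).round(2),np.std(f,0).round(2))
E
```

```text
[ 5.2588e+02 -9.0880e+01  9.9870e+01 -3.6000e-01  2.5000e-01  7.4000e-01
  1.0600e+00  8.8000e-01 -1.7000e-01  5.2000e-01] [0.   0.01 0.01 0.37 0.41 0.46 0.04 0.24 0.32 0.  ]
```

The key bottoms on the slot floor at the expected depth (tip at about z 62, +2 N), so it is seated. I ease up 2 mm and turn clockwise most of the way.

Call:
jog_arm(increments=[1,0.06,-0.05,-0.2,0,0,0,1,0.13,-0.11,-0.2,0,0,0,1,0.13,-0.1,-0.2,0,0,4,1,0.13,-0.09,-0.2,0,0,8,1,0.13,-0.08,-0.2,0,0,12,1,0.12,-0.07,-0.2,0,0,16,1,0.12,-0.06,-0.2,0,0,20,1,0.12,-0.05,-0.2,0,0,24,1,0.11,-0.04,-0.2,0,0,28,1,0.11,-0.04,-0.2,0,0,32,1,0.1,-0.03,-0.2,0,0,36,1,0.1,-0.03,-0.2,0,0,40,1,0.1,-0.03,-0.2,0,0,40])

```text
clock: 12.5
eef_pos: [526.7, -90.4, 101.7]
tool_rot: [3.141, -0.0, -0.18]
force: [-0.5, -0.6, -1.5]
width: 12.9
gripper_force: 58.7
```

```bash
cat > rd.py <<'E'
from h import *
f=[]
for i in range(4):
    ctrl.get_image('wrist');s=ctrl.read_state();f.append(np.r_[s['eef_pos'],s['force'],s['torque']*10,s['tool_rot'][2]])
print(np.mean(f,0).round(3),s['width'],s['clock'])
E
python3 rd.py
```

```text
[ 5.26653e+02 -9.03530e+01  1.01729e+02  3.82000e-01 -7.45000e-01
 -1.59400e+00 -2.56400e+00 -2.20000e-01  1.04000e-01 -1.79000e-01] 13.101094383791384 12.7
```

Call:
jog_arm(increments=[1,0,0,0,0,0,3,1,0,0,0,0,0,6,1,0,0.01,0,0,0,9,1,0,0.02,0,0,0,12,1,0,0.02,0,0,0,12,1,0,0.02,0,0,0,12])

```text
clock: 13.3
eef_pos: [526.6, -90.7, 101.8]
tool_rot: [3.141, -0.0, -0.388]
force: [-0.7, -1.6, -1.9]
width: 13.1
gripper_force: 58.5
```

```bash
python3 rd.py
```

```text
[ 5.26543e+02 -9.06590e+01  1.01795e+02  4.88000e-01 -2.01000e+00
 -2.56900e+00 -5.35900e+00 -6.24000e-01  2.72000e-01 -3.89000e-01] 13.259446991099148 13.5
```

Call:
jog_arm(increments=[1,0,0,0,0,0,2,1,0,0,0,0,0,4,1,0,0,0,0,0,4])

```text
clock: 13.8
eef_pos: [526.5, -90.7, 101.8]
tool_rot: [3.141, -0.0, -0.461]
force: [0.8, -2.9, -2.4]
width: 13.2
gripper_force: 58.5
```

```bash
python3 rd.py
```

```text
[ 5.26521e+02 -9.06190e+01  1.01784e+02  1.12000e-01 -2.75300e+00
 -2.76800e+00 -7.63700e+00  8.70000e-02  4.64000e-01 -4.60000e-01] 12.79759471662736 14.0
```

Call:
jog_arm(increments=[1,0,0.05,0,0,0,0,1,0,0.05,0,0,0,1.5,1,0,0.05,0,0,0,3,1,0,0.05,0,0,0,3])

```text
clock: 14.4
eef_pos: [526.4, -90.8, 101.8]
tool_rot: [3.142, -0.0, -0.513]
force: [0.2, -2.0, -3.5]
width: 12.8
gripper_force: 58.5
```

```bash
python3 rd.py
```

```text
[ 5.26398e+02 -9.07890e+01  1.01794e+02  1.24000e-01 -2.44600e+00
 -2.58500e+00 -6.54100e+00 -8.52000e-01  5.42000e-01 -5.12000e-01] 13.169844439639267 14.6
```

Call:
jog_arm(increments=[1,0,0,0,0,0,1,1,0,0,0,0,0,1.5,1,0,0,0,0,0,1.5])

```text
clock: 14.9
eef_pos: [526.4, -90.8, 101.8]
tool_rot: [3.142, -0.0, -0.539]
force: [0.5, -2.3, -2.2]
width: 13.3
gripper_force: 58.5
```

```bash
python3 rd.py
```

```text
[ 5.26380e+02 -9.08500e+01  1.01808e+02  1.97000e-01 -2.12000e+00
 -3.09500e+00 -6.68800e+00 -1.05300e+00  5.83000e-01 -5.38000e-01] 13.46915903637264 15.1
```

```bash
python3 - <<'E'
from h import *
im=ctrl.get_image('wrist')[...,::-1];s=ctrl.read_state();print(s['tool_rot'])
cv2.imwrite('pics/wrist6.png',im)
k=cv2.resize(im[150:250,257:397],(798,570),interpolation=2)
for i in range(0,140,20):cv2.putText(k,str(257+i),(int(i*5.7),10),0,.35,(0,0,255))
for i in range(0,100,20):cv2.putText(k,str(150+i),(0,int(i*5.7)+10),0,.35,(0,0,255))
cv2.imwrite('pics/k6.png',k)
E
```

```text
[-3.14151068e+00 -9.96483307e-06 -5.38219278e-01]
```

View pics/k6.png

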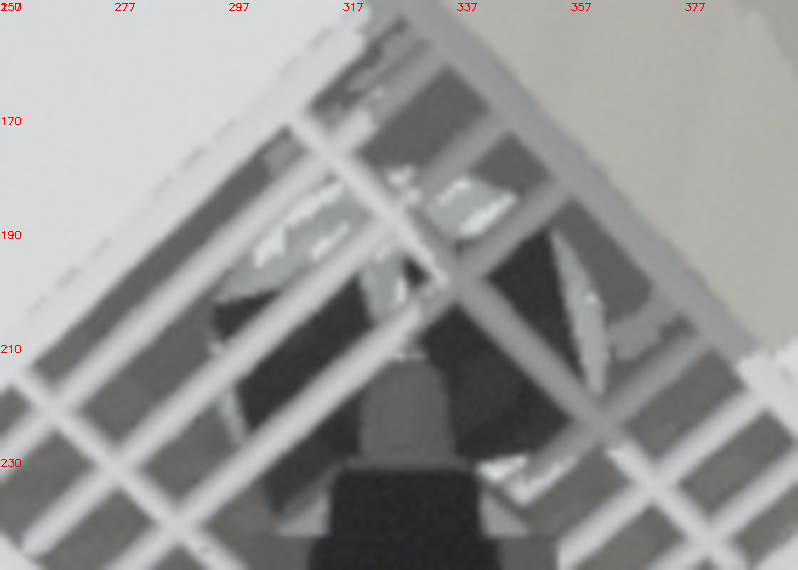

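The picture shows the knob turned with the key. Its far corners are at (294,204) and (353,191), so it lags the tool by about 0.2 rad from slot play and isn't at the stop yet. I continue in small steps.

```bash
python3 - <<'E'
from h import *
p=ctrl.camera_params('wrist')
a,b=cast(p,(294.2,204.),70,1),cast(p,(353.1,190.7),70,1);print(a,b,np.linalg.norm(a-b),np.arctan2(*(b-a)[1::-1])+np.pi/2)
E
```

```text
[545.61887471 -74.33102556  70.        ] [ 532.7058725 -115.2159837   70.       ] 42.87569740123498 -0.30592252526971664
```

Call:
jog_arm(increments=[1,0,0.02,0,0,0,1,1,0,0.02,0,0,0,2,1,0,0.02,0,0,0,2])

```text
clock: 15.45
eef_pos: [526.3, -90.9, 101.8]
tool_rot: [-3.142, 0.0, -0.574]
force: [0.5, -2.7, -3.4]
width: 13.0
gripper_force: 58.6
```

```bash
python3 rd.py
```

```text
[ 5.26295e+02 -9.09180e+01  1.01794e+02  8.24000e-01 -1.91700e+00
 -2.88600e+00 -5.41200e+00 -1.78200e+00  5.14000e-01 -5.73000e-01] 13.17868259335731 15.65
```

Call:
jog_arm(increments=[1,0,0,0,0,0,1,1,0,0,0,0,0,1,1,0,0,0,0,0,1])

```text
clock: 15.95
eef_pos: [526.3, -91.0, 101.8]
tool_rot: [-3.142, 0.0, -0.591]
force: [-0.3, -2.6, -2.4]
width: 13.3
gripper_force: 58.5
```

```bash
python3 rd.py
```

```text
[ 5.26251e+02 -9.09810e+01  1.01788e+02  5.49000e-01 -1.83600e+00
 -2.05300e+00 -5.36600e+00 -2.18500e+00  2.86000e-01 -5.91000e-01] 13.209886784355936 16.15
```

Call:
jog_arm(increments=[1,0,0,0,0,0,1,1,0,0,0,0,0,1.5,1,0,0,0,0,0,1.5])

```text
clock: 16.45
eef_pos: [526.2, -91.0, 101.8]
tool_rot: [3.142, 0.0, -0.617]
force: [1.5, -1.1, -3.1]
width: 13.1
gripper_force: 58.5
```

```bash
python3 rd.py
```

```text
[526.239 -90.991 101.795   0.842  -1.879  -2.836  -5.114  -2.324   0.686
  -0.617] 13.164218383594084 16.65
```

Call:
jog_arm(increments=[1,0,0,0,0,0,1,1,0,0,0,0,0,1,1,0,0,0,0,0,1])

```text
clock: 16.95
eef_pos: [526.2, -91.0, 101.8]
tool_rot: [3.142, 0.0, -0.634]
force: [1.3, -1.5, -3.8]
width: 13.2
gripper_force: 58.5
```

```bash
python3 rd.py
```

```text
[ 5.26223e+02 -9.10270e+01  1.01793e+02  5.13000e-01 -1.42600e+00
 -2.62400e+00 -5.29300e+00 -2.25800e+00  8.10000e-02 -6.34000e-01] 13.118785755208359 17.15
```

```bash
sed -i 's/range(4)/range(10)/' rd.py; python3 rd.py
```

```text
[ 5.26220e+02 -9.10350e+01  1.01785e+02  8.24000e-01 -2.14200e+00
 -2.19900e+00 -5.73100e+00 -2.12400e+00  4.27000e-01 -6.34000e-01] 13.338677327219672 17.65
```

Call:
jog_arm(increments=[1,0,0,0,0,0,1,1,0,0,0,0,0,1,1,0,0,0,0,0,1])

```text
clock: 17.95
eef_pos: [526.2, -91.0, 101.8]
tool_rot: [3.141, 0.0, -0.652]
force: [-0.3, -2.3, -1.6]
width: 13.0
gripper_force: 58.5
```

```bash
python3 rd.py
```

```text
[ 5.26206e+02 -9.10320e+01  1.01787e+02  3.20000e-01 -2.15900e+00
 -2.45700e+00 -6.28300e+00 -1.56400e+00  4.62000e-01 -6.52000e-01] 12.643809474469506 18.45
```

Call:
jog_arm(increments=[1,0,0,0,0,0,1,1,0,0,0,0,0,1,1,0,0,0,0,0,1])

```text
clock: 18.75
eef_pos: [526.2, -91.1, 101.8]
tool_rot: [3.141, -0.0, -0.669]
force: [0.3, -1.7, -1.9]
width: 13.3
gripper_force: 58.5
```

```bash
python3 rd.py
```

```text
[526.203 -91.032 101.783   0.551  -2.309  -2.275  -6.595  -1.595   0.819
  -0.669] 13.156235801410714 19.25
```

```bash
python3 - <<'E'
from h import *
p=ctrl.camera_params('wrist');im=ctrl.get_image('wrist')[...,::-1];s=ctrl.read_state();cv2.imwrite('pics/wrist7.png',im)
print(s['tool_rot'],s['torque'])
for f in('wrist6','wrist7'):
    g=cv2.imread(f'pics/{f}.png',0);print(f)
    for c in(296,298,300,302,304,306,308): print(c,g[196:214,c])
    for c in(340,343,346,348,350,352): print(c,g[182:204,c])
E
```

```text
[ 3.14155501e+00  5.97841561e-05 -6.69271516e-01] [-0.66892103 -0.15146975  0.07733758]
wrist6
296 [179 147 125 128 136 140 134  87  62  59  56  59  67  90 132 160 176 190]
298 [147 139 144 148 153 145 107  69  57  58  60  73 107 150 173 188 199 201]
300 [149 149 152 156 157 140  75  54  58  69 103 141 168 185 196 201 197 185]
302 [195 160 160 161 143 104  62  60  88 133 164 182 196 200 198 189 168 109]
304 [165 164 165 159 132  83  85 129 160 179 191 200 199 189 166 129  77  57]
306 [163 163 156 145 129 128 157 177 189 197 198 192 173 134  88  61  56  55]
308 [159 150 141 143 156 173 187 199 200 193 176 135  91  70  65  61  53  53]
340 [162 166 165 166 175 197 209 209 190 140 115 126 136 141 144 146 139 139
 142 148 148 145]
343 [118 145 156 183 207 206 180 146 128 133 140 146 148 143 125  86  62  68
 102 126 135 143]
346 [ 99 125 169 176 146 125 131 139 145 148 146 128  99  71  56  51  49  52
  51  54  68  99]
348 [ 93  93 106 121 127 139 143 146 144 132  91  66  54  54  49  50  50  53
  54  53  52  52]
350 [104 116 127 137 143 145 146 140 118  82  56  52  49  50  53  53  52  53
  
[... 533 characters left out ...]
170 182 193 199 199 195 186 163 122  83  66  66  64]
308 [146 149 161 175 188 197 200 197 190 171 143 112  79  65  65  63  63  58]
340 [140 143 138 133 133 140 144 146 145 138 120  95  70  57  50  51  58  83
 113 132 142 147]
343 [126 134 140 144 146 148 140 135 113  60  48  47  50  51  52  50  52  50
  54  68  98 124]
346 [148 148 146 142 139 146 148 121  79  52  48  49  49  49  53  48  49  52
  51  50  51  60]
348 [140 125 118 132 147 151 132  94  56  48  48  53  49  50  51  50  50  50
  50  51  51  52]
350 [108  99  95 102 118 137 104  68  50  48  50  51  51  51  50  50  52  53
  53  49  52  58]
352 [123 103  96  94  97  97  87  88  88  79  70  61  54  54  50  53  51  52
  50  54  59  57]
```

```bash
cat > ang.py <<'E'
from h import *
def edges(f,p,cols=(298,300,343,346,348,350),r0=182,r1=210):
    g=cv2.imread(f,0).astype(float);out=[]
    for c in cols:
        v=g[r0:r1,c];i=[k for k in range(len(v)-1) if v[k]>=95>v[k+1]]
        if c<310: i=[k for k in i if k+r0>198]
        i=i[0];out.append(cast(p,(c,r0+i+(v[i]-95)/(v[i]-v[i+1])),70,1))
    P=np.array(out);l=cv2.fitLine(P[:,:2].astype(np.float32),2,0,.01,.01).ravel()
    n=np.array([-l[1],l[0]]);th=np.arctan2(l[1],l[0])+np.pi/2;th=(th+np.pi/2)%np.pi-np.pi/2
    return th,((P[:,:2]-l[2:])@n).round(2)
if __name__=='__main__':print(edges('pics/wrist7.png',ctrl.camera_params('wrist')))
E
python3 ang.py; python3 - <<'E'
# bath yaw from long grille/deck edges: top view deck outline
from h import *
import pickle
im=cv2.imread('pics/top0.png');p=ctrl.camera_params('top');g=cv2.cvtColor(im,6).astype(float)
# deck +y edge (left) by row; -x edge (bottom) by column
A=[]
for r in range(192,242,2):
    v=g[r,345:375];i=[k for k in range(len(v)-1) if v[k]<130<=v[k+1]];
    if i:A.append(cast(p,(345+i[0]+(130-v[i[0]])/(v[i[0]+1]-v[i[0]]),r),95))
B=[]
for c in range(374,420,2):
    v=g[225:255,c];i=[k for k in range(len(v)-1) if v[k]>=130>v[k+1]]
    if i:B.append(cast(p,(c,225+i[0]+(v[i[0]]-130)/(v[i[0]]-v[i[0]+1])),95))
for P in(A,B):
    l=cv2.fitLine(np.array(P)[:,:2].astype(np.float32),cv2.DIST_HUBER,0,.01,.01).ravel();t=np.arctan2(l[1],l[0]);print(len(P),(t+np.pi/4)%(np.pi/2)-np.pi/4)
# wrist4: well/grille: long bar from points far apart
L=pickle.load(open('w4.pkl','rb'));p=L[0][1];g=cv2.imread('pics/wrist4.png',0).astype(float)
for c0,r0 in((362,157),):
    pts=[]
    for c in range(363,450,2):
        if 375<c<386 or 428<c<438: continue
        rr=157-(c-362)*(157-149.5)/(448-362);w=np.arange(int(rr)-4,int(rr)+6);v=np.clip(g[w,c]-120,0,None)
        pts.append(cast(p,(c,(w*v).sum()/v.sum()),94,1))
    l=cv2.fitLine(np.array(pts)[:,:2].astype(np.float32),cv2.DIST_HUBER,0,.01,.01).ravel();t=np.arctan2(l[1],l[0]);print('bar',(t+np.pi/4)%(np.pi/2)-np.pi/4)
E
```

```text
(np.float32(-0.38583243), array([ 0.01, -0.02,  0.  ,  0.08,  0.02, -0.1 ]))
25 0.21358043
23 0.21417952
bar 0.21028864
```

Bath yaw is 0.212, so the stop slot angle should be -0.388. The measured slot angle is -0.386 and the torque rose to about 0.08 N m, so the knob is at its stop. I back off within the slot play and lift out.

Call:
jog_arm(increments=[1,0,0,0,0,0,-3,1,0,0,0,0,0,-6,1,0,0,0,0,0,-9,1,0,0,0,0,0,-9])

```text
clock: 19.7
eef_pos: [526.0, -90.5, 101.8]
tool_rot: [-3.141, 0.001, -0.512]
force: [0.6, -0.3, -0.8]
width: 13.1
gripper_force: 58.7
```

```bash
sed -i 's/range(10)/range(5)/' rd.py; python3 rd.py
```

```text
[ 5.26012e+02 -9.05560e+01  1.01767e+02 -6.18000e-01 -3.31000e-01
 -1.02400e+00 -2.24300e+00  5.73000e-01 -8.10000e-02 -5.13000e-01] 13.241393217171849 19.95
```

Forces have relaxed, so I lift out.

Call:
jog_arm(increments=[1,0,0,-0.4,0,0,0,1,0,0,-0.8,0,0,0,1,0,0,-1.4,0,0,0,1,0,0,-2.4,0,0,0,1,0,0,-3.6,0,0,0,1,0,0,-5,0,0,0,1,0,0,-6,0,0,0,1,0,0,-6,0,0,0])

```text
clock: 20.75
eef_pos: [527.5, -91.4, 163.7]
tool_rot: [-3.14, -0.003, -0.512]
force: [1.1, -0.4, -1.6]
width: 13.3
gripper_force: 58.7
```

```bash
python3 - <<'E'
from h import *
import pickle
p=ctrl.camera_params('wrist');im=ctrl.get_image('wrist')[...,::-1];s=ctrl.read_state();cv2.imwrite('pics/wrist8.png',im)
pickle.dump((p,s),open('w8.pkl','wb'))
print(s['eef_pos'],s['tool_rot'],s['force'],s['clock'])
# key in gripper frame: compare with wrist5
for f in('wrist4','wrist8'):
    g=cv2.imread(f'pics/{f}.png',0);print(f)
    for r in(204,206,208,210,214,218,222,226): print(r,g[r,316:342])
# knob far edge & whole knob darkness: centre columns
    
print(to_tool([500,-24,155],0.098),to_tool([512.9,195.2,155],0.098))
E
```

```text
[526.79464542 -90.97643646 162.67875525] [-3.14068156e+00 -1.45035276e-03 -5.11764466e-01] [-0.41524659 -0.52386596 -1.6486574 ] 20.8
wrist4
204 [215 214 214 215 214 214 214 215 214 213 212 212 212 212 214 214 215 215
 214 215 215 215 214 213 196 175]
206 [214 214 214 215 215 214 215 213 203 171 126 116 115 128 178 208 214 215
 215 214 215 214 215 213 195 175]
208 [214 215 214 215 214 215 215 212 200 166 112 100 101 108 158 194 213 215
 214 215 215 214 215 212 197 178]
210 [215 214 214 215 214 214 214 213 200 164 120 112 109 120 161 195 213 215
 215 215 215 213 215 215 214 214]
214 [213 214 214 215 213 206 184 151 124 112 106 103 103 107 113 129 155 185
 207 213 214 214 215 215 215 216]
218 [214 213 215 212 190 146 117 112 110 106 102 100  96  97  94  95  95 100
 150 194 213 215 215 215 215 216]
222 [214 214 214 212 184 131 115 111 109 105 101  99  97  95  94  95  96  97
 130 188 212 215 215 215 214 214]
226 [211 214 213 207 178 126 114 112 108 106 102  97  96  95  93  95  92  91
 110 184 212 214 214 214 215 215]
wrist8
204 [ 61  61  55  55  56  54  56  56  57  63 100 139 158 162 162
[... 344 characters left out ...]
3
 169 153 156 172 187 196 195 187]
214 [134 144 151 158 161 160 144 119 106 102 104 102 102 102  99 102 119 154
 186 194 189 175 159 146 130 122]
218 [ 93  94  91  95 100 102  99  97  97  99 100 100  98  96  94  94  92  92
  91  92  94  94  95  98  97 100]
222 [101 100 101  99 101 103 100  96  98  99  98  97  99  96  95  93  92  91
  92  96 101 106 120 149 174 189]
226 [132 159 179 187 164 112  97  96  97  99  99  96  98  97  95  94  92  90
 100 155 185 194 195 183 156 130]
(array([-5.61723012, -4.52668161,  0.76385392]), array([-2.52389064e-02, -9.64236413e-02, -3.49368839e+01])) (array([-15.22707632, -24.27006885,   0.76790434]), array([-2.52389064e-02, -9.64236413e-02, -3.49368839e+01]))
```

```bash
python3 - <<'E'
from h import *
import pickle
p,s=pickle.load(open('w8.pkl','rb'));g=cv2.imread('pics/wrist8.png',0).astype(float)
P=[];Q=[]
for r in range(172,206):
    v=g[r,312:345];u=[k for k in range(len(v)-1) if v[k]<100<=v[k+1]];d=[k for k in range(len(v)-1) if v[k]>=100>v[k+1]]
    w=[(a,b) for a in u for b in d if 5<=b-a<=9]
    if w and v[:3].max()<90:
        a,b=w[0];a2=312+a+(100-v[a])/(v[a+1]-v[a]);b2=312+b+(v[b]-100)/(v[b]-v[b+1]);print(r,round(a2,1),round(b2,1));P.append(cast(p,(a2,r),70,1));Q.append(cast(p,(b2,r),70,1))
for X in(P,Q):
    l=cv2.fitLine(np.array(X)[:,:2].astype(np.float32),cv2.DIST_HUBER,0,.01,.01).ravel();print(np.arctan(l[1]/l[0]))
E
```

```text
201 325.6 333.3
202 325.7 333.3
203 325.9 333.2
204 326.0 333.3
205 326.0 333.4
-0.41812795
-0.4923207
```

```bash
python3 - <<'E'
import cv2
g=cv2.imread('pics/wrist8.png',0)
for r in range(174,208,2):print(r,g[r,306:350:1][::2])
for c in(296,298,300,302,304,308,312,316,338,342,346,350,354):print(c,g[176:206,c])
E
```

```text
174 [154 207 212 164 162 170 179 196 187 167 185 195 181 202 182 171 195 193
 149 125 133 118]
176 [148 193 168 166 158 181 198 185 132 151 155 163 136 174 203 194 188 115
  64  61  60  60]
178 [148 142 139 157 184 197 168 106  83 140 154 154 136 181 200 201 175 105
  68  66  65  66]
180 [ 68  77 149 188 195 158  80  64  69 136 169 172 184 198 174 182 203 168
 101  66  64  62]
182 [ 71 154 192 197 149  74  65  61  58 134 161 188 198 168  78  90 191 202
 162  84  64  64]
184 [158 194 194 143  77  62  56  57  88 162 191 196 168  76  64  65  99 188
 172 131  94  64]
186 [197 191 143  67  64  59  59  96 166 195 193 194 186  75  62  63  61 106
 175 148 129  73]
188 [181 109  62  65  60  60  97 171 198 187 160 181 186  79  63  63  63  66
  89 135 147 125]
190 [ 97  60  57  59  63 118 178 195 179 121 161 188 193  91  63  62  65  63
  64  91 138 148]
192 [ 66  57  56  60 138 184 198 164  81  74 159 204 209  99  62  63  64  64
  63  65 104 152]
194 [ 63  59  73 145 189 197 157  81  64  68 134 155 197 116  63  63  63  62
  63  58  61 151]
196 [ 62  74 151 191 195 151  70  65  62  64 122 157 19
[... 1465 characters left out ...]
118 156 184 196
 197 183 151  89  63  57  55  55  59  62  61  61]
338 [188 164 175 192 203 206 191 146  99  69  61  61  63  63  65  64  64  61
  63  61  63  64  63  62  59  56  52  57  60  69]
342 [ 64  63  68  70 101 135 162 180 172 171 175 129  89  67  64  62  63  62
  63  62  63  60  58  54  54  55  58  69 101 144]
346 [ 60  64  65  63  64  64  64  69  94 114 129 143 147 145 138 123 104  77
  61  57  58  59  60  64  80 119 157 182 195 198]
350 [ 94  96  87  85  81  77  76  75  75  70  70  69  78  98 123 147 170 196
 201 191 162 118 136 165 185 196 194 167 128 138]
354 [ 98  96 102 111 121 131 143 183 179 165 163 163 163 166 167 165 159 145
 145 162 184 198 201 198 180 141 103 104 125 131]
```

```bash
python3 - <<'E'
from h import *
import pickle
p,s=pickle.load(open('w8.pkl','rb'))
for z in(70,63):
  for q in([(322.6,178),(323.1,182),(325,194),(325.2,198),(325.4,202),(326,204)],[(331.6,186),(331.9,190),(332.6,194),(333.3,198),(333.5,202)]):
    X=np.array([cast(p,a,z,1)[:2] for a in q]);c=np.polyfit(X[:,0],X[:,1],1);print(z,np.arctan(c[0]),np.polyval(c,524.6))
E
```

```text
70 -0.3949907464587372 -86.54440338614253
70 -0.38385041164322686 -94.27256902826524
63 -0.3949907464587325 -86.18608263130281
63 -0.3838504116432194 -94.09024187363426
```

The slot stands at -0.39, which is the stop. I carry the key back to the stand.

Call:
jog_arm(increments=[1,-1,-1.6,0,0,0,-3,1,-2.5,-4,0,0,0,-7,1,-4,-6.4,0,0,0,-11,1,-5.5,-8.8,0,0,0,-15,1,-7,-11.2,0,0,0,-19,1,-8.5,-13.6,0,0,0,-23,1,-10,-16,0,0,0,-27,1,-11.5,-18.4,0,0,0,-31,1,-13,-20.8,0,0,0,-35,1,-14.2,-22.8,0,0,0,-35,1,-15.2,-24.3,0,0,0,-35,1,-15.2,-24.3,0,0,0,-35,1,-15.2,-24.3,0,0,0,-35])

```text
clock: 22.1
eef_pos: [512.4, 194.7, 161.3]
tool_rot: [3.141, 0.001, 0.099]
force: [-0.3, 0.3, -1.3]
width: 13.4
gripper_force: 58.7
```

```bash
python3 rd.py; python3 -c "
from h import *
print(to_tool([512.9,195.2,48],0.098))"
```

```text
[ 5.12862e+02  1.93866e+02  1.61755e+02  9.20000e-02 -1.90000e-01
 -1.10700e+00  9.00000e-02 -2.09000e-01 -1.49000e-01  9.70000e-02] 13.430021660660865 22.35
(array([ 3.96380642e-03, -1.16012652e-01,  1.13881397e+01]), array([ 0.01654439,  0.00158566, -0.07059068]))
```

Call:
jog_arm(increments=[1,0,-0.12,2,0,0,0,1,0,-0.12,4,0,0,0,1,0,-0.12,5,0,0,0,1,0,-0.12,6,0,0,0,1,0,-0.12,7,0,0,0,1,0,-0.12,8,0,0,0,1,0,-0.12,9,0,0,0,1,0,-0.12,9,0,0,0])

```text
clock: 23.15
eef_pos: [511.8, 196.3, 70.5]
tool_rot: [3.141, 0.002, 0.099]
force: [-0.5, 0.2, -1.1]
width: 13.0
gripper_force: 58.8
```

Call:
jog_arm(increments=[1,0,0,0.8,0,0,0,1,0,0,1.6,0,0,0,1,0,0,2.0,0,0,0,1,0,0,2.15,0,0,0,1,0,0,2.15,0,0,0])

```text
clock: 23.65
eef_pos: [512.7, 196.4, 50.1]
tool_rot: [3.142, 0.0, 0.099]
force: [0.2, -0.7, -1.2]
width: 13.2
gripper_force: 58.8
```

```bash
python3 rd.py
```

```text
[ 5.12907e+02  1.96532e+02  5.05030e+01  3.26000e-01  1.13000e-01
 -1.50700e+00 -9.80000e-02  1.00000e-01  1.16000e-01  9.90000e-02] 13.236555172370078 23.9
```

Call:
jog_arm(increments=[1,0,0.1,0.1,0,0,0,1,0,0.1,0.2,0,0,0,1,0,0.1,0.24,0,0,0,1,0,0.1,0.24,0,0,0])

```text
clock: 24.3
eef_pos: [512.8, 195.4, 48.1]
tool_rot: [-3.141, -0.0, 0.099]
force: [-1.0, -0.7, 2.3]
width: 13.0
gripper_force: 59.4
```

```bash
python3 rd.py
```

```text
[ 5.12857e+02  1.95383e+02  4.81350e+01 -1.04900e+00 -6.75000e-01
  3.57000e+00 -1.69000e+00  2.44800e+00  1.57000e-01  9.90000e-02] 13.357742114632702 24.55
```

The flange is on the block (+5 N), so I release and retreat.

Call:
jog_arm(increments=[1.8,0,0,0,0,0,0,2.5,0,0,0,0,0,0,4,0,0,0,0,0,0,4.5,0,0,0,0,0,0,4.5,0,0,0,0,0,0,4.5,0,0,-1,0,0,0,4.5,0,0,-3,0,0,0,4.5,0,0,-6,0,0,0,4.5,0,0,-10,0,0,0,4.5,-1,0,-14,0,0,0,4.5,-2,0,-17,0,0,0,4.5,-2.3,0,-19.8,0,0,0,4.5,-2.3,0,-19.8,0,0,0,4.5,-2.3,0,-19.8,0,0,0])

```text
clock: 25.95
eef_pos: [490.0, 193.5, 246.7]
tool_rot: [-3.14, -0.001, 0.099]
force: [-0.9, -0.1, 0.3]
width: 44.9
gripper_force: 0.0
```

```bash
python3 - <<'E'
from h import *
p=ctrl.camera_params('wrist');im=ctrl.get_image('wrist')[...,::-1];s=ctrl.read_state();cv2.imwrite('pics/wrist9.png',im);t=ctrl.get_image('scene')[...,::-1];cv2.imwrite('pics/scene9.png',t)
print(s['eef_pos'],s['tool_rot'],s['force'],s['width'],s['clock'])
print('htop',proj(p,[512,196,116],1),'flange',proj(p,[512,196,76],1))
g=cv2.cvtColor(im,6);c=proj(p,[512,196,116],1).astype(int);print(c)
for r in range(c[1]-22,c[1]+20,2):print(r,g[r,c[0]-20:c[0]+20:2])
a=cv2.imread('pics/scene0.png',0).astype(int)-cv2.cvtColor(t,6)
print('scene diff at key', np.abs(a[160:210,312:355]).mean())
G=cv2.cvtColor(t,6)
print(G[160:184,326:342])
E
```

```text
[489.40874161 193.33714223 245.69797195] [-3.14128248e+00  6.40990406e-04  9.89114591e-02] [-0.27165293 -0.57866378 -0.57697438] 45.04995226500904 26.0
htop [327.49905305 158.66306644] flange [327.52996056 152.09972489]
[327 158]
136 [141 142 142 141 142 141 143 142 140 142 140 140 140 140 140 140 139 134
 127 127]
138 [140 140 142 140 142 142 143 142 136 135 133 112  98 100 100 114 137 121
  95  97]
140 [141 141 141 142 141 141 141 133  72  55  48  47  42  53  89  98  97  97
  96  96]
142 [142 141 142 141 143 140 137 129  31  26  24  22  29  33  90  97  96  96
  97  97]
144 [142 141 143 141 141 142 160 165  32  30  25  32  28  32 118 118  96  98
  94  97]
146 [142 141 141 141 141 159 195 144  45  44  43  46  44  39 122 145 108  98
  97  96]
148 [140 141 142 141 141 177 195 146  47  48  47  44  42  40 123 150 124  98
  96  95]
150 [142 141 142 141 148 193 195 145  49  48  46  45  44  40 122 149 142  94
  97  96]
152 [142 141 143 140 148 188 192 144  49  45  45  46  44  37 121 146 142  97
  96  97]
154 [142 142 143 135 130 193 196 145  48  47  44  44  41  40 120 148 139 100
  96  97]

[... 1902 characters left out ...]
  28  24  21  54 143 150 136]
 [114  50  23  19  29  26  24  29  28  33  28  23  54 141 151 147]
 [113  51  25  24  30  25  19  24  25  24  17  19  57 145 148 149]
 [112  56  26  26  19  25   7  27  25  28  24  16  53 143 150 147]
 [124  86  53  47  33  38  31  23  16  24  27  20  64 146 148 149]
 [140 108 109 114  93  89  60  41  29  38  24  45  99 142 151 147]
 [141 105 136 150 135 134 117 112  93  79  49  78 130 146 147 147]
 [128  99 115 137 138 149 152 148 133 114  93  94 142 150 149 148]
 [102  91 101 110 120 133 138 139 132 121 104 102 140 152 142 147]
 [ 92  92  95  96 101 106 110 113 109 104  96 121 146 148 150 147]
 [ 88  90  92  93  93  91  92  95  93  95 122 145 146 148 149 150]]
```

The key stands as it did at the start: same handle and flange pixels in both views. I hand in.

```bash
python3 -c "
from cell import ctrl
print(ctrl.finish_job())"
```

```text
the job is handed in; nothing more can be done
None
```

The knob is turned clockwise to its stop (measured slot angle -0.39 rad, expected -0.388), the key is back in its stand upright and fully home, and the job was handed in after about 26 s.

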